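# Reverse the ratchet and clamp a test piece

### The job

Clamp the loose aluminium test piece in the ratchet fixture: flip the small reversing lever on the ratchet head over from release to tighten, then swing the handle back and forth by its black knob until the pad presses the piece against the fixed anvil with about 55 newtons, judged by the pull the handle needs, and let go. Never let the clamping exceed 95 newtons, keep your hand off the test piece and the pad, and leave the spacer ring and the spare piece on the base plate where they are.

Things in the scene. Friction and masses are not known exactly. Their poses are not given: they have to be found in the camera images.
- fixture: Steel base plate, 15 mm thick, under a grey gear housing. Origin: on the vertical ratchet axis, at table level; the plate reaches 110 mm to -x, 140 mm to +x, 125 mm to each side in y. The handle's middle position points to the fixture's -x. The clamp (anvil, test piece, pad, jaw) lies along y on rails on the +x side; the pad is at +y and closes towards -y.
- handle: Steel ratchet handle, bar 24 mm wide, 9 mm thick, turning about the vertical ratchet axis to stops 0.75 rad each side of its middle position. Origin: on the axis, 103 mm above the table (bar top 113 mm). x points along the bar to the knob, y to the anticlockwise side, z up. It carries pawl and reversing lever, and stays where it is left.
- handle_hub (a point): Top of the ratchet head, on the axis, 114 mm above the table. Set to tighten, a clockwise stroke (from above) turns the 18-tooth wheel and closes the pad by 13.5 mm per rad, after up to 0.35 rad lost before a tooth bites; the anticlockwise return clicks over the teeth (2 to 3 N at the knob) and moves nothing. Set to release, the reverse: it opens the pad. The pad has 12 to 26 mm to close.
- knob_mid (a point): Middle of the black upright knob at the handle's end: a cylinder 22 mm in diameter, 130 mm from the ratchet axis, from 113 to 161 mm above the table, on a disc of 28 mm diameter (top 113 mm).
- knob_top (a point): Top of the same knob, 161 mm above the table. Force to drive the handle, along the circle at the knob: about 10 N while the pad runs free, plus 1.04 N per 10 N of clamping (25 N: 12.8 N, 55 N: 15.9 N, 85 N: 19 N at the knob). The pad is stiff: once it bears on the piece, 0.1 rad of handle adds about 30 N. The clamp keeps its load when the handle is let go.
- lever_tip (a point): Top of the upright post (10 mm diameter, free from 122 to 142 mm above the table) at the free end of the flat reversing lever, above the ratchet head. The lever pivots on the bar 62 mm out from the axis and points back to it; post 52 mm from the pivot. Post on release: up to 13 mm to the handle's -y; on tighten: as far to +y. Push it across towards +y: 2 to 4 N, it snaps over past the middle.
- pawl (a joint): Angle of the pawl and its lever on the handle, rad, anticlockwise from above: +0.26 release, 0 the unstable middle, -0.26 tighten (0.08 to 0.26 in size while a pawl tip rides on a tooth). A spring keeps it on either side.
- pad: Dark steel pressure pad on the sliding jaw, 46 x 8 mm and 32 mm tall, 27 to 59 mm above the table. Origin: middle of its face towards the test piece, 25 mm above the table; its y axis points away from the piece. Moved only by the ratchet.
- test_piece: Loose aluminium test piece standing on the rails between pad and anvil: 36 mm (x) by 40 mm (y, the clamped length) by 24 mm, with a rib 16 mm wide and 10 mm tall across its top. Origin: centre of its underside. It starts loose, and slides until it meets the anvil when the pad pushes it.
- anvil: Fixed steel anvil block 60 x 34 x 50 mm on the rails. Origin: lower edge of its face towards the test piece, mid-width, 25 mm above the table; the face looks along its +y.
- spacer: Bystander: loose steel spacer ring, 32 mm in diameter, 12 mm tall, on the base plate. Origin: centre of its underside.
- spare_piece: Bystander: spare aluminium piece of the same shape as the test piece, lying on the base plate before the housing (-x side), not in the clamp. Origin: centre of its underside.
Not all that is in view belongs to the job. Leave any pink, purple or yellow look-alike of the test_piece alone.

How it is judged (in metres and radians):
On the way, in this order (a step that is already met when the one before it is completed fails the run):
1. the reversing lever is flipped over to tighten (value of joint pawl below -0.06 rad), for 0.2 s.
2. with the hand on the handle, the pad comes to press the test piece with at least 25 N (contact force between pad and test_piece above 25 N and contact force between the fingers and handle above 2 N), for 0.1 s.
At the end, for the whole second after the job is handed in: The pad presses the test piece with 25 to 85 N and the piece bears on the anvil with at least 20 N, the piece is at rest, and the reversing lever is still on the tighten side (pawl below -0.06 rad) (contact force between pad and test_piece between 25 and 85 N and contact force between anvil and test_piece above 20 N and value of joint pawl below -0.06 rad and linear speed of test_piece below 0.01 m/s); the robot touches nothing.
It fails at once if the test piece is squeezed with more than 95 N (contact force between pad and test_piece above 95 N).
It fails at once if the robot pushes on the test piece or the pad (contact force between any of the fingers, the arm and test_piece above 2 N or contact force between any of the fingers, the arm and pad above 2 N).
It fails at once if the spacer ring or the spare piece is shifted by more than 20 mm (distance of any of spacer, spare_piece from where it was at the start of the episode above 0.02 m).
It also fails if it takes over 72 s, if anything falls off the work surface, if the arm or the gripper's body presses on something with over 40 N, if the wrist force passes 120 N, or if a joint passes its speed limit or range.

### The arm

A 6-joint arm with a two-finger parallel gripper is mounted at the origin on the work surface. World frame = base frame: x ahead of the robot, y to its left, z up, the work surface at z = 0. Lengths are in m, angles in degrees, forces in N, time in s.
With the tool pointing down it reaches from about 0.3 to 0.75 m from the base axis. Payload 8.5 kg.
Tool frame: the origin (TCP) lies midway between the tips of the shut fingers; the grasp point (between the pads) lies 19 mm behind it (grasp_offset is the distance from the TCP to the grasp point, in m); z points along the fingers, y is the line along which they close (so a half turn about z gives the same grasp; the last joint's range is limited). The gripper opens to 85 mm and grips with 20 to 120 N. Pads are 22 mm wide; open, the fingers measure 114 mm over their backs; the gripper's body (76 mm by 85 mm) begins 54 mm behind the grasp point. The pads swing forward as they close: fully open they stand 13 mm farther back than shut.
Start: joints at [61.404, 21.807, 74.336, -0, 83.858, -12.336], TCP at [0.154, 0.528, 0.231] pointing down, gripper open.
Joint ranges: [-178.18, 178.18], [-50.72, 133.34], [12.68, 142.11], [-81.47, 261.47], [9.98, 163.14], [-165.26, 165.26]. Speed limits (degrees/s): [136.94, 136.94, 180, 180, 180, 180].

### API

Orientations are given as [roll, pitch, yaw] about the fixed x, y, z axes, in that order (R = Rz(yaw) Ry(pitch) Rx(roll)).
In Python, from bench import read_state, camera, calibration, finish_job, grasp_offset gives the robot as it stands.
- The arm moves only by the tool move_arm, never from a script. Its argument "series" is a list of rows, each an object with "slide": the shift along the tool's x, y, z scaled (see below), a list of three; "angular": the turn, a rotation vector about the tool's x, y, z scaled (see below), a list of three; "claw": the opening, from 0 (shut) to 1 (fully open). A call has 1 to 8 rows; each row is the pose to reach, as a shift and turn from the pose commanded when the call began, along the tool's axes at that moment; what a row does not reach only later rows make up. The controller multiplies each number of a shift by 120 mm and each number of a turn by pi/2 rad. A row lasts 1/10 s, in which the tool goes at most 50 mm and 8.59 degrees, less where a joint would pass 70% of its speed; a pose out of reach is approached as far as the arm can. A call with a number of a shift or a turn outside -1 to 1 is refused whole. A call with a gripper value outside its range is refused whole. The fingers move at their own pace and stop on an object; the grip force is fixed at half the most. Time passes only in rows, so rows that repeat a pose let the fingers close. It gives the time, the measured TCP pose, the force, the opening and the grip force at its end, in the units of the state.
- read_state(): the state, without advancing time (a new reading comes with each control period).
- camera(name): name is "scene" or "top"; returns the picture (384x512x3 uint8, red, green, blue); there is no depth.
- calibration(name): a dict with "intrinsics" (3x3 intrinsics, pixels), "R" (3x3) and "t" (3): a world point X has camera coordinates R X + t. Camera axes: x right, y down, z forward; pixel columns grow to the right and rows downward; lengths in m; the calibration is good to about 2 mm. A picture is of the moment at which its call begins. calibration takes no time and is no camera call.
- finish_job(): hands the job in; it is judged then, once.
The state is a dict: "t": time; "joint_positions": joint angles; "qd": joint speeds; "joint_efforts": joint torques, N m; "position": TCP position; "orientation": TCP orientation; "ft_force": force on the tool from outside, world axes, zero at the start; "wrist_torque": the same for the moment, N m; "gripper_width": opening from 0.0 (shut) to 1.0 (fully open); "finger_force": force on a finger pad.
Only numpy, scipy, OpenCV 4.12 (cv2) and the standard library are available. Lean on these libraries where they do the work, as an engineer would, in place of code of your own. Each camera call takes 0.05 s, during which the arm holds its last target. There are 200 camera calls.

## Working session

There is one attempt and no reset: what is moved stays moved. The work goes in short steps, Python scripts to look and compute and a tool call to move; the robot and the scene stay as the last step left them, time stands still between calls to the robot, and variables do not carry over. Pictures are saved under pics/ and viewed, at most 10 in all, crops included, and the job is handed in when it is done.

Besides the shell and the picture viewer there is one more tool, called after "Request:" as name([rows], argument=value, ...), one row to a line, values as JSON. move_arm: Moves the arm, as the interface text tells. Shifts and turns lie within -1 to 1; 1 stands for 120 mm of shift or pi/2 rad of turn. Its arguments: {"type":"object","properties":{"series":{"type":"array"}},"required":["series"]}

```bash
mkdir -p pics; ls; python3 - <<'E'
from bench import *
import cv2,numpy as np
for n in("scene","top"):
    cv2.imwrite(f"pics/{n}0.png",camera(n)[:,:,::-1]); c=calibration(n); print(n,c)
print(read_state(),grasp_offset)
E
```

```text
pics
scene {'intrinsics': array([[370.49981706,   0.        , 262.31799126],
       [  0.        , 370.49981706, 191.45722258],
       [  0.        ,   0.        ,   1.        ]]), 'R': array([[-0.75417871,  0.65645771,  0.01666574],
       [ 0.35334369,  0.42707324, -0.83232006],
       [-0.55350042, -0.62182933, -0.55404473]]), 't': array([ 0.46292883, -0.13674154,  1.08301132])}
top {'intrinsics': array([[484.41559683,   0.        , 259.97251276],
       [  0.        , 484.41559683, 199.3074568 ],
       [  0.        ,   0.        ,   1.        ]]), 'R': array([[-0.00640722, -0.99983776,  0.01683433],
       [-0.98448227,  0.00335472, -0.17545203],
       [ 0.17536709, -0.01769726, -0.98434404]]), 't': array([0.01737927, 0.67833133, 1.04443069])}
{'t': 0.1, 'joint_positions': array([ 6.14044901e+01,  2.18372544e+01,  7.43802531e+01, -4.44303326e-04,
        8.38573670e+01, -1.23366955e+01]), 'qd': array([ 0.00280624, -0.0247263 , -0.20550523, -0.06181014, -0.06470737,
        0.06658698]), 'joint_efforts': array([ 3.29792900e-03, -4.49214506e+01, -2.31657994e+01, -2.69005886e-04,
        3.69127578e-03, -6.66253655e-06]), 'position': array([0.15386962, 0.52776123, 0.23077328]), 'orientation': array([-1.79926760e+02, -1.55659056e-02,  1.63741223e+02]), 'ft_force': array([ 0.24969474,  0.5362083 , -0.46055545]), 'wrist_torque': array([0.01999486, 0.00617519, 0.02054893]), 'finger_force': 0.0, 'gripper_width': 0.9991166786094051} 0.0187
```

View pics/scene0.png

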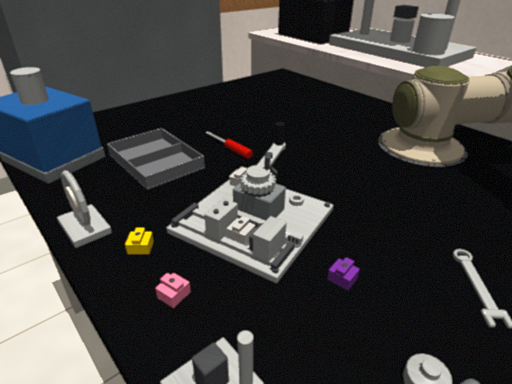

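View pics/top0.png

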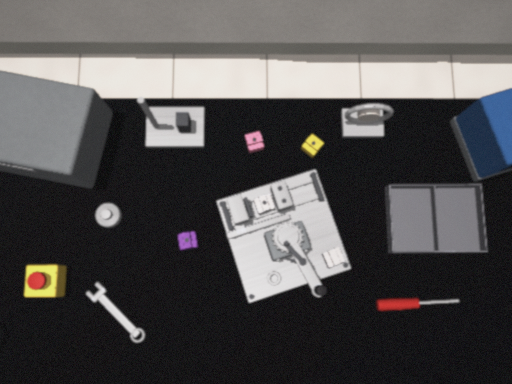

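The top view shows the fixture: plate centre about (284,235), knob about (320,290) and hub about (287,235). The pink (255,140), yellow (313,145) and purple (188,240) look-alikes lie off the plate. I'll enlarge both views.

```bash
cat > h.py <<'E'
from bench import *
import numpy as np,cv2
def ray(n,uv):
    c=calibration(n);R,t=c['R'],c['t'];C=-R.T@t
    d=R.T@np.linalg.inv(c['intrinsics'])@np.array([*uv,1.]);return C,d
def onz(n,uv,z):
    C,d=ray(n,uv);return C+d*(z-C[2])/d[2]
def tri(a,b):
    C1,d1=ray('scene',a);C2,d2=ray('top',b)
    s=np.linalg.lstsq(np.c_[d1,-d2],C2-C1,rcond=None)[0]
    p,q=C1+s[0]*d1,C2+s[1]*d2;return (p+q)/2,np.linalg.norm(p-q)
def crop(im,u0,v0,w,h,k,f):
    cv2.imwrite(f,cv2.resize(im[v0:v0+h,u0:u0+w],None,fx=k,fy=k,interpolation=cv2.INTER_CUBIC))
E
python3 - <<'E'
from h import *
crop(cv2.imread('pics/top0.png'),210,165,150,145,4,'pics/topc.png')
crop(cv2.imread('pics/scene0.png'),160,110,180,170,3.5,'pics/scenec.png')
for z in (0.113,0.161):print(onz('top',(320,290),z))
E
```

```text
[ 0.47483617 -0.10997816  0.113     ]
[ 0.47529683 -0.10331246  0.161     ]
```

View pics/topc.png

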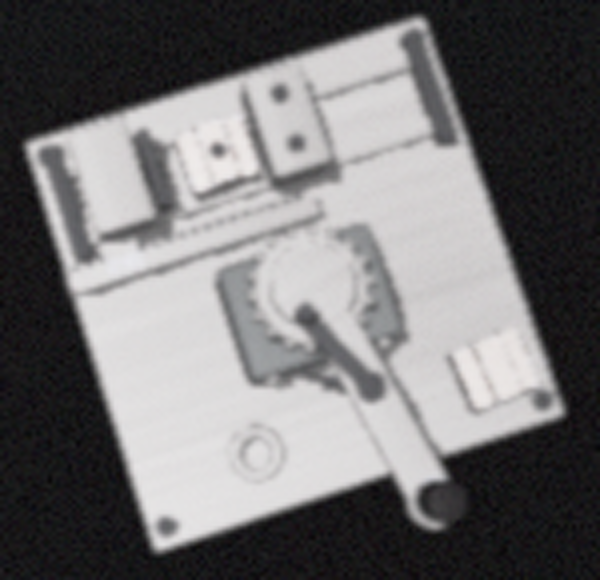

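View pics/scenec.png

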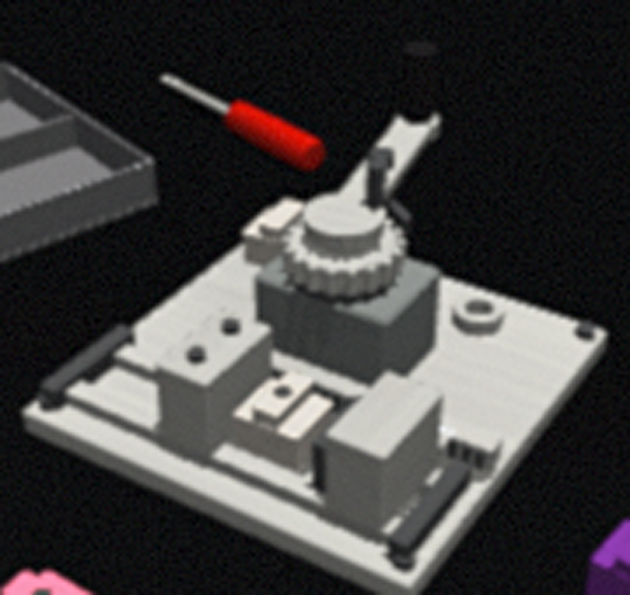

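The top crop shows the knob top at crop (443,500), the lever post at (307,314), the hub at (312,283), the test piece with its dark dot in the clamp at (215,150), the spare piece at (495,370) and the ring at (258,453). The scene crop shows the knob top at (421,48) and the post top at (381,157). The piece between pad and anvil is the test piece, and the white one at the plate corner is the spare.

```bash
python3 - <<'E'
from h import *
np.set_printoptions(precision=4,suppress=True)
s=lambda u,v:(160+u/3.5,110+v/3.5)
t=lambda u,v:(210+u/4,165+v/4)
for n,a,b in(('knobtop',(421,48),(443,500)),('post',(381,157),(307,314)),('hub',(344,210),(312,283))):print(n,tri(s(*a),t(*b)))
print('knob@.161',onz('top',t(443,500),.161),'post@.142',onz('top',t(307,314),.142),'hub@.114',onz('top',t(312,283),.114))
P=np.array([onz('top',t(*q),.015) for q in((25,145),(425,15),(565,410),(155,552))]);print(P)
# corners: (+x,+y),(+x,-y),(-x,-y),(-x,+y)
ex=(P[0]+P[1]-P[2]-P[3])[:2];ex/=np.linalg.norm(ex);c=P.mean(0)[:2]-.015*ex
print('origin',c,'yaw',np.degrees(np.arctan2(ex[1],ex[0])))
k=onz('top',t(443,500),.161)[:2]-c;h=np.degrees(np.arctan2(k[1],k[0]));print('handle dir',h,np.linalg.norm(k))
print('pivot lever',onz('top',t(372,385),.12), 'spare',onz('top',t(495,370),.04),'ring',onz('top',t(258,453),.027))
E
```

```text
knobtop (array([ 0.4751, -0.1049,  0.1588]), np.float64(0.0005475263634989593))
post (array([ 0.5692, -0.0382,  0.1426]), np.float64(0.003321792980987008))
hub (array([ 0.589 , -0.0441,  0.1134]), np.float64(0.0010620399298968768))
knob@.161 [ 0.4753 -0.1048  0.161 ] post@.142 [ 0.5704 -0.0395  0.142 ] hub@.114 [ 0.5894 -0.0444  0.114 ]
[[ 0.6821  0.1168  0.015 ]
 [ 0.7606 -0.1226  0.015 ]
 [ 0.5248 -0.1978  0.015 ]
 [ 0.4458  0.0404  0.015 ]]
origin [ 0.589  -0.0454] yaw 17.795843861757632
handle dir -152.4052733554852 0.1283334833899883
pivot lever [ 0.5347 -0.0748  0.12  ] spare [ 0.5467 -0.1536  0.04  ] ring [ 0.5011 -0.0185  0.027 ]
```

Request:
move_arm([
  {"slide":[-0.9,-0.675,0],"angular":[0,0,0],"claw":0},
  {"slide":[-0.9,-0.675,0],"angular":[0,0,0],"claw":0},
  {"slide":[-0.9,-0.675,0],"angular":[0,0,0],"claw":0},
  {"slide":[-0.9,-0.675,0],"angular":[0,0,0],"claw":0},
])

```text
t: 0.5
position: [0.2368, 0.4175, 0.2312]
orientation: [-179.9, 0.0, 163.5]
ft_force: [-0.2, 0.3, -0.5]
gripper_width: 0.328
finger_force: 0.0
```

Request:
move_arm([
  {"slide":[-0.9,-0.675,0],"angular":[0,0,0],"claw":0},
  {"slide":[-0.9,-0.675,0],"angular":[0,0,0],"claw":0},
  {"slide":[-0.9,-0.675,0],"angular":[0,0,0],"claw":0},
  {"slide":[-0.9,-0.675,0],"angular":[0,0,0],"claw":0},
])

```text
t: 0.9
position: [0.3178, 0.31, 0.2312]
orientation: [-180.0, 0.0, 163.5]
ft_force: [0.5, 1.1, 0.1]
gripper_width: -0.005
finger_force: 0.0
```

Request:
move_arm([
  {"slide":[-0.9,-0.675,0],"angular":[0,0,0],"claw":0},
  {"slide":[-0.9,-0.675,0],"angular":[0,0,0],"claw":0},
  {"slide":[-0.9,-0.675,0],"angular":[0,0,0],"claw":0},
  {"slide":[-0.9,-0.675,0],"angular":[0,0,0],"claw":0},
])

```text
t: 1.3
position: [0.3989, 0.2023, 0.231]
orientation: [-180.0, 0.0, 163.5]
ft_force: [-0.4, 0.5, 0.3]
gripper_width: 0.003
finger_force: 0.0
```

Request:
move_arm([
  {"slide":[-0.9,-0.675,0],"angular":[0,0,0],"claw":0},
  {"slide":[-0.9,-0.675,0],"angular":[0,0,0],"claw":0},
  {"slide":[-0.9,-0.675,0],"angular":[0,0,0],"claw":0},
  {"slide":[-0.9,-0.675,0],"angular":[0,0,0],"claw":0},
])

```text
t: 1.7
position: [0.4798, 0.0945, 0.2307]
orientation: [-180.0, -0.0, 163.6]
ft_force: [0.2, -0.1, -0.6]
gripper_width: 0.002
finger_force: 0.0
```

Request:
move_arm([
  {"slide":[-0.88,-0.675,0],"angular":[0,0,0.51],"claw":0},
  {"slide":[-0.88,-0.675,0],"angular":[0,0,0.51],"claw":0},
  {"slide":[-0.88,-0.675,0],"angular":[0,0,0.51],"claw":0},
  {"slide":[-0.88,-0.675,0],"angular":[0,0,0.51],"claw":0},
  {"slide":[-0.88,-0.675,0],"angular":[0,0,0.51],"claw":0},
  {"slide":[-0.88,-0.675,0],"angular":[0,0,0.51],"claw":0},
  {"slide":[-0.88,-0.675,0],"angular":[0,0,0.51],"claw":0},
])

```text
t: 2.4
position: [0.5565, -0.0094, 0.2311]
orientation: [-180.0, -0.0, 117.9]
ft_force: [-0.3, 0.5, 0.0]
gripper_width: -0.001
finger_force: 0.0
```

Request:
move_arm([
  {"slide":[0,0,0.42],"angular":[0,0,0],"claw":0},
  {"slide":[0,0,0.7],"angular":[0,0,0],"claw":0},
  {"slide":[0,0,0.84],"angular":[0,0,0],"claw":0},
  {"slide":[0,0,0.84],"angular":[0,0,0],"claw":0},
])

```text
t: 2.8
position: [0.5554, -0.0098, 0.1283]
orientation: [-179.8, -0.2, 118.0]
ft_force: [-0.2, 0.7, 0.8]
gripper_width: -0.003
finger_force: 0.0
```

Request:
move_arm([
  {"slide":[-0.06,0,0],"angular":[0,0,0],"claw":0},
  {"slide":[-0.11,0,0],"angular":[0,0,0],"claw":0},
  {"slide":[-0.15,0,0],"angular":[0,0,0],"claw":0},
  {"slide":[-0.19,0,0],"angular":[0,0,0],"claw":0},
  {"slide":[-0.22,0,0],"angular":[0,0,0],"claw":0},
  {"slide":[-0.22,0,0],"angular":[0,0,0],"claw":0},
])

```text
t: 3.4
position: [0.5692, -0.0354, 0.1306]
orientation: [-180.0, 0.0, 117.8]
ft_force: [-0.1, 0.4, -0.4]
gripper_width: -0.0
finger_force: 0.1
```

Request:
move_arm([
  {"slide":[-0.03,0,0],"angular":[0,0,0],"claw":0},
  {"slide":[-0.06,0,0],"angular":[0,0,0],"claw":0},
  {"slide":[-0.09,0,0],"angular":[0,0,0],"claw":0},
  {"slide":[-0.11,0,0],"angular":[0,0,0],"claw":0},
  {"slide":[-0.11,0,0],"angular":[0,0,0],"claw":0},
])

```text
t: 3.9
position: [0.5753, -0.0467, 0.1305]
orientation: [-180.0, 0.0, 117.8]
ft_force: [0.2, 0.4, 0.6]
gripper_width: 0.002
finger_force: 0.0
```

```bash
python3 - <<'E'
from h import *
a=cv2.resize(camera('top')[165:310,210:360,::-1],None,fx=2.6,fy=2.6);b=cv2.resize(camera('scene')[110:255,190:340,::-1],None,fx=2.6,fy=2.6)
cv2.imwrite('pics/push.png',np.hstack([a,b]))
E
```

```text
(no output)
```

View pics/push.png

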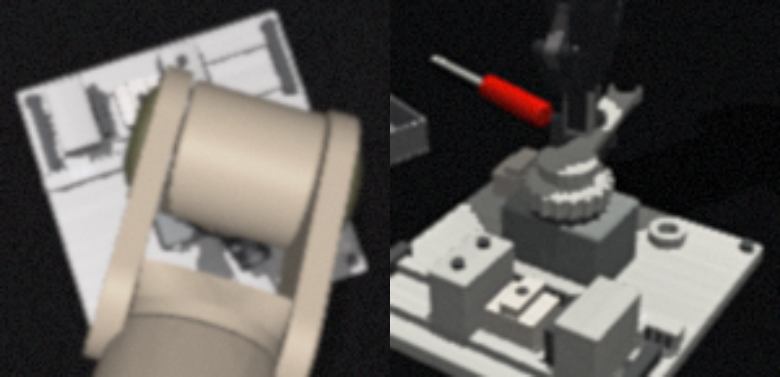

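The arm hides the post from above, but the force has dropped to zero, so it has probably snapped over. I'll push a little more, lift away and look.

Request:
move_arm([
  {"slide":[-0.03,0,0],"angular":[0,0,0],"claw":0},
  {"slide":[-0.05,0,0],"angular":[0,0,0],"claw":0},
  {"slide":[-0.05,0,0],"angular":[0,0,0],"claw":0},
])

```text
t: 4.3
position: [0.5769, -0.0498, 0.1303]
orientation: [-180.0, -0.3, 117.9]
ft_force: [-4.4, 9.9, 3.3]
gripper_width: 0.001
finger_force: 5.3
```

Request:
move_arm([
  {"slide":[0.12,0,0],"angular":[0,0,0],"claw":0},
  {"slide":[0.12,0,-0.4],"angular":[0,0,0],"claw":0},
  {"slide":[0.5,0,-0.8],"angular":[0,0,0],"claw":0.35},
  {"slide":[0.9,0,-0.8],"angular":[0,0,0],"claw":0.35},
  {"slide":[0.9,0,-0.8],"angular":[0,0,0],"claw":0.35},
  {"slide":[0.9,0,-0.8],"angular":[0,0,0],"claw":0.35},
])

```text
t: 4.9
position: [0.5269, 0.0452, 0.2271]
orientation: [179.9, 0.1, 118.0]
ft_force: [1.0, -0.5, -0.4]
gripper_width: 0.351
finger_force: 0.0
```

```bash
python3 - <<'E'
from h import *
a=cv2.resize(camera('top')[165:310,210:360,::-1],None,fx=2.6,fy=2.6);b=cv2.resize(camera('scene')[110:255,190:340,::-1],None,fx=2.6,fy=2.6)
cv2.imwrite('pics/push2.png',np.hstack([a,b]))
E
```

```text
(no output)
```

View pics/push2.png

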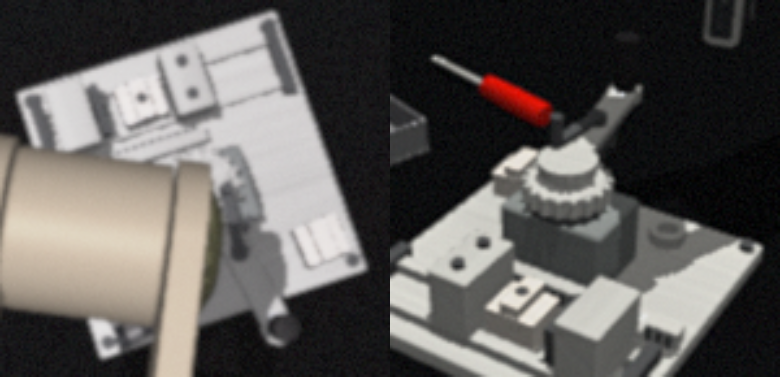

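The flip is confirmed: in the scene view the post has crossed to the other side, and in the top view it sits on the handle's +y side. The knob hasn't moved. Next I go above the knob with the tool x axis along the bar.

Request:
move_arm([
  {"slide":[-0.3,-0.3,0],"angular":[0,0,0.1],"claw":0.5},
  {"slide":[-0.6,-0.6,0],"angular":[0,0,0.19],"claw":0.5},
  {"slide":[-0.9,-0.965,0],"angular":[0,0,0.28],"claw":0.5},
  {"slide":[-0.9,-0.965,0],"angular":[0,0,0.37],"claw":0.5},
  {"slide":[-0.9,-0.965,0],"angular":[0,0,0.46],"claw":0.5},
  {"slide":[-0.9,-0.965,0],"angular":[0,0,0.55],"claw":0.5},
  {"slide":[-0.9,-0.965,0],"angular":[0,0,0.64],"claw":0.5},
])

```text
t: 5.7
position: [0.4756, -0.1074, 0.2256]
orientation: [-179.9, 0.0, 59.8]
ft_force: [0.2, 0.0, -0.5]
gripper_width: 0.502
finger_force: 0.0
```

Request:
move_arm([
  {"slide":[0,0,0],"angular":[0,0,0.09],"claw":0.5},
  {"slide":[0,0,0],"angular":[0,0,0.18],"claw":0.5},
  {"slide":[0,0,0],"angular":[0,0,0.27],"claw":0.5},
  {"slide":[0,0,0],"angular":[0,0,0.36],"claw":0.5},
  {"slide":[0,0,0],"angular":[0,0,0.36],"claw":0.5},
  {"slide":[0,0,0],"angular":[0,0,0.36],"claw":0.5},
])

```text
t: 6.3
position: [0.4756, -0.1066, 0.226]
orientation: [-180.0, 0.0, 28.0]
ft_force: [0.3, 0.2, -0.4]
gripper_width: 0.5
finger_force: 0.0
```

```bash
python3 - <<'E'
from h import *
s=read_state();print(s['position'],s['orientation'],s['gripper_width'],s['joint_positions'])
E
```

```text
[ 0.47564993 -0.10660012  0.22595338] [-1.79964279e+02  3.80718822e-02  2.79878374e+01] 0.49965762486057363 [-2.65750553e+01  1.58038093e+01  8.43875735e+01 -1.04715734e-02
  7.98597953e+01  3.54389674e+01]
```

Request:
move_arm([
  {"slide":[0,0,0.3],"angular":[0,0,0],"claw":0.5},
  {"slide":[0,0,0.5],"angular":[0,0,0],"claw":0.5},
  {"slide":[0,0,0.7],"angular":[0,0,0],"claw":0.5},
  {"slide":[0,0,0.84],"angular":[0,0,0],"claw":0.5},
  {"slide":[0,0,0.84],"angular":[0,0,0],"claw":0.33},
  {"slide":[0,0,0.84],"angular":[0,0,0],"claw":0.33},
  {"slide":[0,0,0.84],"angular":[0,0,0],"claw":0.33},
])

```text
t: 7.0
position: [0.4761, -0.1062, 0.1267]
orientation: [179.9, -0.1, 27.9]
ft_force: [-0.2, 0.3, -0.2]
gripper_width: 0.332
finger_force: 0.0
```

Request:
move_arm([
  {"slide":[0.001,0.054,0],"angular":[0,0,-0.032],"claw":0.33},
  {"slide":[0.005,0.108,0],"angular":[0,0,-0.064],"claw":0.33},
  {"slide":[0.012,0.162,0],"angular":[0,0,-0.095],"claw":0.33},
  {"slide":[0.022,0.215,0],"angular":[0,0,-0.127],"claw":0.33},
])

```text
t: 7.4
position: [0.4903, -0.1276, 0.1267]
orientation: [179.9, -0.0, 39.4]
ft_force: [-0.8, 2.3, -0.5]
gripper_width: 0.328
finger_force: 0.4
```

Resistance is 2.4 N, so the return clicks over the teeth as expected on tighten. I'll continue to near the anticlockwise stop.

Request:
move_arm([
  {"slide":[0.005,0.108,0],"angular":[0,0,-0.064],"claw":0.33},
  {"slide":[0.022,0.215,0],"angular":[0,0,-0.127],"claw":0.33},
  {"slide":[0.034,0.268,0],"angular":[0,0,-0.159],"claw":0.33},
  {"slide":[0.048,0.32,0],"angular":[0,0,-0.191],"claw":0.33},
  {"slide":[0.048,0.32,0],"angular":[0,0,-0.191],"claw":0.33},
])

```text
t: 7.9
position: [0.5195, -0.154, 0.1266]
orientation: [179.9, -0.0, 56.5]
ft_force: [-1.1, 0.6, 0.7]
gripper_width: 0.327
finger_force: 0.0
```

Request:
move_arm([
  {"slide":[0.001,-0.054,0],"angular":[0,0,0.032],"claw":0.33},
  {"slide":[0.005,-0.108,0],"angular":[0,0,0.064],"claw":0.33},
  {"slide":[0.012,-0.162,0],"angular":[0,0,0.095],"claw":0.33},
  {"slide":[0.022,-0.215,0],"angular":[0,0,0.127],"claw":0.33},
  {"slide":[0.034,-0.268,0],"angular":[0,0,0.159],"claw":0.33},
  {"slide":[0.048,-0.32,0],"angular":[0,0,0.191],"claw":0.33},
  {"slide":[0.066,-0.371,0],"angular":[0,0,0.223],"claw":0.33},
  {"slide":[0.085,-0.422,0],"angular":[0,0,0.255],"claw":0.33},
])

```text
t: 8.7
position: [0.4835, -0.1184, 0.1265]
orientation: [179.7, -0.1, 33.3]
ft_force: [6.8, -7.0, -6.8]
gripper_width: 0.331
finger_force: 5.1
```

Request:
move_arm([
  {"slide":[0.001,-0.054,0],"angular":[0,0,0.032],"claw":0.33},
  {"slide":[0.005,-0.108,0],"angular":[0,0,0.064],"claw":0.33},
  {"slide":[0.012,-0.162,0],"angular":[0,0,0.095],"claw":0.33},
  {"slide":[0.022,-0.215,0],"angular":[0,0,0.127],"claw":0.33},
  {"slide":[0.034,-0.268,0],"angular":[0,0,0.159],"claw":0.33},
  {"slide":[0.048,-0.32,0],"angular":[0,0,0.191],"claw":0.33},
  {"slide":[0.066,-0.371,0],"angular":[0,0,0.223],"claw":0.33},
  {"slide":[0.085,-0.422,0],"angular":[0,0,0.255],"claw":0.33},
])

```text
t: 9.5
position: [0.4631, -0.0707, 0.1265]
orientation: [179.7, -0.1, 10.4]
ft_force: [-0.1, -10.7, -3.2]
gripper_width: 0.33
finger_force: 5.3
```

```bash
cat >> h.py <<'E'
def tan():
    s=read_state();p=s['position'][:2]-[.589,-.0447];f=np.arctan2(p[1],p[0])
    F=s['ft_force'];th=(f-np.radians(197.8)+np.pi)%(2*np.pi)-np.pi
    print('t',s['t'],'theta %.3f r %.4f yawerr %.1f Ftan %.2f Frad %.2f'%(th,np.hypot(*p),(s['orientation'][2]-np.degrees(f)+180+180)%360-180,-np.sin(f)*F[0]+np.cos(f)*F[1],np.cos(f)*F[0]+np.sin(f)*F[1]))
E
python3 - <<'E'
from h import *
tan()
im=np.hstack([cv2.resize(camera(n)[b:b+145,a:a+150,::-1],None,fx=2.6,fy=2.6) for n,a,b in(('top',210,165),('scene',190,130))])
cv2.imwrite('pics/s1.png',im)
E
```

```text
t 9.5 theta -0.107 r 0.1286 yawerr -1.3 Ftan 10.50 Frad 2.28
```

View pics/s1.png

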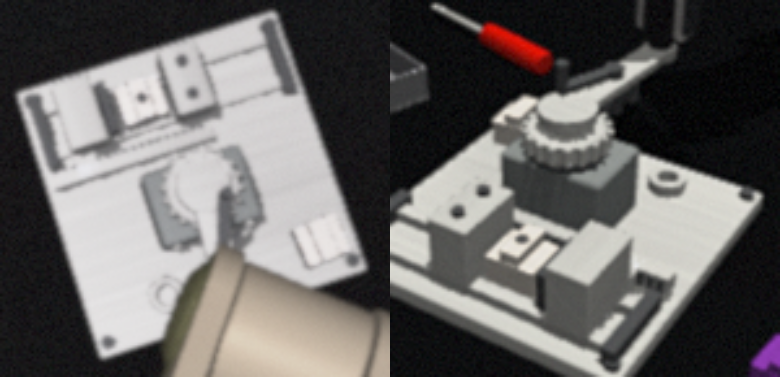

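The lever is still on tighten, with the post on the +y side, and the pad is closing on the piece. From here I take small strokes and watch the force.

Request:
move_arm([
  {"slide":[0,-0.032,0],"angular":[0,0,0.019],"claw":0.33},
  {"slide":[0.002,-0.065,0],"angular":[0,0,0.038],"claw":0.33},
  {"slide":[0.004,-0.097,0],"angular":[0,0,0.057],"claw":0.33},
])

```text
t: 9.9
position: [0.4612, -0.0592, 0.1264]
orientation: [179.8, -0.1, 5.3]
ft_force: [-0.2, -10.9, -1.2]
gripper_width: 0.327
finger_force: 5.3
```

Request:
move_arm([
  {"slide":[0,-0.032,0],"angular":[0,0,0.019],"claw":0.33},
  {"slide":[0.002,-0.065,0],"angular":[0,0,0.038],"claw":0.33},
  {"slide":[0.004,-0.097,0],"angular":[0,0,0.057],"claw":0.33},
])

```text
t: 10.2
position: [0.4604, -0.0474, 0.1264]
orientation: [179.8, -0.0, 0.2]
ft_force: [-2.0, -9.7, -0.9]
gripper_width: 0.332
finger_force: 5.3
```

```bash
python3 -c "from h import *;tan()"
```

```text
t 10.2 theta -0.290 r 0.1287 yawerr -1.0 Ftan 9.64 Frad 2.19
```

Request:
move_arm([
  {"slide":[0,-0.032,0],"angular":[0,0,0.019],"claw":0.33},
  {"slide":[0.002,-0.065,0],"angular":[0,0,0.038],"claw":0.33},
  {"slide":[0.004,-0.097,0],"angular":[0,0,0.057],"claw":0.33},
])

```text
t: 10.5
position: [0.4606, -0.0357, 0.1264]
orientation: [179.8, -0.0, -5.0]
ft_force: [-2.9, -9.7, 0.6]
gripper_width: 0.334
finger_force: 5.3
```

Request:
move_arm([
  {"slide":[0,-0.032,0],"angular":[0,0,0.019],"claw":0.33},
  {"slide":[0.002,-0.065,0],"angular":[0,0,0.038],"claw":0.33},
  {"slide":[0.004,-0.097,0],"angular":[0,0,0.057],"claw":0.33},
])

```text
t: 10.8
position: [0.4619, -0.024, 0.1264]
orientation: [179.8, -0.0, -10.1]
ft_force: [-4.6, -10.4, 0.5]
gripper_width: 0.329
finger_force: 5.3
```

```bash
python3 -c "from h import *;tan()"
```

```text
t 10.8 theta -0.472 r 0.1288 yawerr -0.8 Ftan 11.04 Frad 2.90
```

Request:
move_arm([
  {"slide":[0,-0.032,0],"angular":[0,0,0.019],"claw":0.33},
  {"slide":[0.002,-0.065,0],"angular":[0,0,0.038],"claw":0.33},
])

```text
t: 11.0
position: [0.4633, -0.0163, 0.1264]
orientation: [179.8, -0.0, -13.5]
ft_force: [-4.4, -10.2, 1.4]
gripper_width: 0.332
finger_force: 5.4
```

```bash
python3 -c "from h import *;tan()"
```

```text
t 11.0 theta -0.533 r 0.1288 yawerr -0.8 Ftan 10.96 Frad 2.05
```

Request:
move_arm([
  {"slide":[0,-0.032,0],"angular":[0,0,0.019],"claw":0.33},
  {"slide":[0.002,-0.065,0],"angular":[0,0,0.038],"claw":0.33},
])

```text
t: 11.2
position: [0.4652, -0.0087, 0.1264]
orientation: [179.8, -0.0, -16.9]
ft_force: [-5.5, -10.4, 2.3]
gripper_width: 0.329
finger_force: 5.4
```

```bash
python3 -c "from h import *;tan()"
```

```text
t 11.2 theta -0.594 r 0.1289 yawerr -0.7 Ftan 11.49 Frad 2.41
```

Request:
move_arm([
  {"slide":[0,-0.032,0],"angular":[0,0,0.019],"claw":0.33},
  {"slide":[0.002,-0.065,0],"angular":[0,0,0.038],"claw":0.33},
])

```text
t: 11.4
position: [0.4675, -0.0013, 0.1264]
orientation: [179.8, 0.0, -20.3]
ft_force: [-5.6, -9.9, 3.5]
gripper_width: 0.329
finger_force: 5.4
```

```bash
python3 -c "from h import *;tan()"
```

```text
t 11.4 theta -0.654 r 0.1290 yawerr -0.7 Ftan 11.22 Frad 1.97
```

Request:
move_arm([
  {"slide":[0.008,0.13,0],"angular":[0,0,-0.076],"claw":0.33},
  {"slide":[0.031,0.257,0],"angular":[0,0,-0.153],"claw":0.33},
  {"slide":[0.069,0.382,0],"angular":[0,0,-0.229],"claw":0.33},
  {"slide":[0.122,0.5,0],"angular":[0,0,-0.306],"claw":0.33},
  {"slide":[0.189,0.612,0],"angular":[0,0,-0.382],"claw":0.33},
  {"slide":[0.269,0.714,0],"angular":[0,0,-0.458],"claw":0.33},
  {"slide":[0.36,0.807,0],"angular":[0,0,-0.535],"claw":0.33},
])

```text
t: 12.1
position: [0.4753, -0.1063, 0.1264]
orientation: [180.0, -0.0, 28.1]
ft_force: [-0.7, 1.1, 0.1]
gripper_width: 0.33
finger_force: 0.3
```

Request:
move_arm([
  {"slide":[0.008,0.13,0],"angular":[0,0,-0.076],"claw":0.33},
  {"slide":[0.031,0.257,0],"angular":[0,0,-0.153],"claw":0.33},
  {"slide":[0.069,0.382,0],"angular":[0,0,-0.229],"claw":0.33},
  {"slide":[0.122,0.5,0],"angular":[0,0,-0.306],"claw":0.33},
  {"slide":[0.122,0.5,0],"angular":[0,0,-0.306],"claw":0.33},
])

```text
t: 12.6
position: [0.5174, -0.153, 0.1262]
orientation: [179.9, -0.0, 55.4]
ft_force: [1.0, -0.2, -0.4]
gripper_width: 0.326
finger_force: 0.0
```

```bash
python3 - <<'E'
from h import *
tan()
im=np.hstack([cv2.resize(camera(n)[b:b+100,a:a+130,::-1],None,fx=3,fy=3,interpolation=cv2.INTER_CUBIC) for n,a,b in(('top',210,165),('scene',190,180))])
cv2.imwrite('pics/s2.png',im)
E
```

```text
t 12.6 theta 0.676 r 0.1298 yawerr -1.1 Ftan 0.91 Frad -0.35
```

View pics/s2.png

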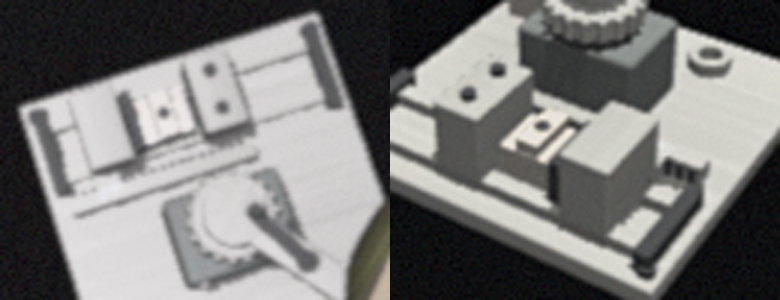

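The pad now lies next to the piece, with only a small gap left to the anvil. I go on in small clockwise steps.

Request:
move_arm([
  {"slide":[0,-0.032,0],"angular":[0,0,0.019],"claw":0.33},
  {"slide":[0.002,-0.065,0],"angular":[0,0,0.038],"claw":0.33},
  {"slide":[0.004,-0.097,0],"angular":[0,0,0.057],"claw":0.33},
])

```text
t: 13.0
position: [0.5064, -0.1443, 0.126]
orientation: [180.0, 0.0, 50.1]
ft_force: [-0.3, 0.2, -0.8]
gripper_width: 0.329
finger_force: 0.0
```

```bash
python3 -c "from h import *;tan()"
```

```text
t 13.0 theta 0.568 r 0.1294 yawerr -0.2 Ftan -0.33 Frad 0.00
```

Request:
move_arm([
  {"slide":[0,-0.032,0],"angular":[0,0,0.019],"claw":0.33},
  {"slide":[0.002,-0.065,0],"angular":[0,0,0.038],"claw":0.33},
  {"slide":[0.004,-0.097,0],"angular":[0,0,0.057],"claw":0.33},
])

```text
t: 13.3
position: [0.4979, -0.1366, 0.1261]
orientation: [180.0, -0.0, 45.0]
ft_force: [1.2, 0.1, -0.4]
gripper_width: 0.329
finger_force: 0.3
```

```bash
python3 -c "from h import *;tan()"
```

```text
t 13.3 theta 0.479 r 0.1294 yawerr -0.3 Ftan 0.83 Frad -0.90
```

Request:
move_arm([
  {"slide":[0,-0.032,0],"angular":[0,0,0.019],"claw":0.33},
  {"slide":[0.002,-0.065,0],"angular":[0,0,0.038],"claw":0.33},
  {"slide":[0.004,-0.097,0],"angular":[0,0,0.057],"claw":0.33},
])

```text
t: 13.6
position: [0.4913, -0.1292, 0.1262]
orientation: [179.7, -0.1, 39.8]
ft_force: [8.6, -6.3, -7.3]
gripper_width: 0.33
finger_force: 5.0
```

```bash
python3 -c "from h import *;tan()"
```

```text
t 13.6 theta 0.402 r 0.1291 yawerr -1.0 Ftan 10.40 Frad -2.33
```

Request:
move_arm([
  {"slide":[0,-0.032,0],"angular":[0,0,0.019],"claw":0.33},
  {"slide":[0.002,-0.065,0],"angular":[0,0,0.038],"claw":0.33},
])

```text
t: 13.8
position: [0.4867, -0.1234, 0.1262]
orientation: [179.7, -0.1, 36.4]
ft_force: [8.2, -6.9, -5.9]
gripper_width: 0.328
finger_force: 5.1
```

```bash
python3 -c "from h import *;tan()"
```

```text
t 13.8 theta 0.345 r 0.1290 yawerr -1.2 Ftan 10.50 Frad -2.33
```

Request:
move_arm([
  {"slide":[0,-0.032,0],"angular":[0,0,0.019],"claw":0.33},
  {"slide":[0.002,-0.065,0],"angular":[0,0,0.038],"claw":0.33},
])

```text
t: 14.0
position: [0.4822, -0.117, 0.1262]
orientation: [179.7, -0.1, 33.0]
ft_force: [6.6, -7.5, -6.9]
gripper_width: 0.331
finger_force: 5.1
```

```bash
python3 -c "from h import *;tan()"
```

```text
t 14.0 theta 0.284 r 0.1290 yawerr -1.1 Ftan 9.94 Frad -1.21
```

Request:
move_arm([
  {"slide":[0,-0.032,0],"angular":[0,0,0.019],"claw":0.33},
  {"slide":[0.002,-0.065,0],"angular":[0,0,0.038],"claw":0.33},
])

```text
t: 14.2
position: [0.478, -0.1105, 0.1262]
orientation: [179.7, -0.1, 29.6]
ft_force: [6.0, -7.4, -5.9]
gripper_width: 0.329
finger_force: 5.1
```

```bash
python3 -c "from h import *;tan()"
```

```text
t 14.2 theta 0.224 r 0.1290 yawerr -1.1 Ftan 9.38 Frad -1.37
```

Request:
move_arm([
  {"slide":[0,-0.032,0],"angular":[0,0,0.019],"claw":0.33},
  {"slide":[0.002,-0.065,0],"angular":[0,0,0.038],"claw":0.33},
])

```text
t: 14.4
position: [0.4743, -0.1036, 0.1262]
orientation: [179.7, -0.1, 26.1]
ft_force: [6.0, -8.3, -6.1]
gripper_width: 0.335
finger_force: 5.1
```

```bash
python3 -c "from h import *;tan()"
```

```text
t 14.4 theta 0.164 r 0.1290 yawerr -1.0 Ftan 10.13 Frad -1.56
```

Request:
move_arm([
  {"slide":[0,-0.032,0],"angular":[0,0,0.019],"claw":0.33},
  {"slide":[0.002,-0.065,0],"angular":[0,0,0.038],"claw":0.33},
])

```text
t: 14.6
position: [0.4709, -0.0965, 0.1262]
orientation: [179.7, -0.1, 22.7]
ft_force: [5.5, -8.8, -6.7]
gripper_width: 0.326
finger_force: 5.1
```

```bash
python3 -c "from h import *;tan()"
```

```text
t 14.6 theta 0.103 r 0.1289 yawerr -1.0 Ftan 10.32 Frad -1.53
```

Request:
move_arm([
  {"slide":[0,-0.032,0],"angular":[0,0,0.019],"claw":0.33},
  {"slide":[0.002,-0.065,0],"angular":[0,0,0.038],"claw":0.33},
])

```text
t: 14.8
position: [0.468, -0.0893, 0.1261]
orientation: [179.8, -0.1, 19.3]
ft_force: [4.7, -8.8, -5.8]
gripper_width: 0.331
finger_force: 5.3
```

```bash
python3 -c "from h import *;tan()"
```

```text
t 14.8 theta 0.043 r 0.1289 yawerr -0.9 Ftan 9.87 Frad -1.39
```

Request:
move_arm([
  {"slide":[0,-0.032,0],"angular":[0,0,0.019],"claw":0.33},
  {"slide":[0.002,-0.065,0],"angular":[0,0,0.038],"claw":0.33},
])

```text
t: 15.0
position: [0.4657, -0.0821, 0.1262]
orientation: [179.7, -0.1, 15.9]
ft_force: [4.9, -11.1, -5.7]
gripper_width: 0.33
finger_force: 6.1
```

```bash
python3 -c "from h import *;tan()"
```

```text
t 15.0 theta -0.016 r 0.1289 yawerr -1.0 Ftan 12.09 Frad -1.44
```

Contact: the force has risen to 12.1 N, about 18 N of clamping.

Request:
move_arm([
  {"slide":[0,-0.032,0],"angular":[0,0,0.019],"claw":0.33},
  {"slide":[0.001,-0.054,0],"angular":[0,0,0.032],"claw":0.33},
])

```text
t: 15.2
position: [0.464, -0.076, 0.1262]
orientation: [179.7, -0.1, 13.0]
ft_force: [4.2, -13.0, -7.1]
gripper_width: 0.332
finger_force: 6.7
```

```bash
python3 -c "from h import *;tan()"
```

```text
t 15.2 theta -0.065 r 0.1288 yawerr -1.0 Ftan 13.64 Frad -0.96
```

Request:
move_arm([
  {"slide":[0,-0.032,0],"angular":[0,0,0.019],"claw":0.33},
  {"slide":[0.001,-0.054,0],"angular":[0,0,0.032],"claw":0.33},
])

```text
t: 15.4
position: [0.4627, -0.07, 0.1262]
orientation: [179.7, -0.1, 10.1]
ft_force: [3.9, -14.8, -7.2]
gripper_width: 0.331
finger_force: 7.4
```

```bash
python3 -c "from h import *;tan();print(read_state()['finger_force'])"
```

```text
t 15.4 theta -0.113 r 0.1288 yawerr -1.2 Ftan 15.24 Frad -0.97
7.365868091583252
```

About 50 N. Now I back off to the middle of the gap, open and lift clear.

Request:
move_arm([
  {"slide":[0,0,0],"angular":[0,0,0],"claw":0.33},
  {"slide":[0,0.024,0],"angular":[0,0,0],"claw":0.5},
  {"slide":[0,0.03,0],"angular":[0,0,0],"claw":0.5},
  {"slide":[0,0.03,0],"angular":[0,0,0],"claw":0.5},
  {"slide":[0,0.03,-0.3],"angular":[0,0,0],"claw":0.5},
  {"slide":[0,0.03,-0.6],"angular":[0,0,0],"claw":0.5},
  {"slide":[0,0.03,-0.95],"angular":[0,0,0],"claw":0.5},
  {"slide":[0,0.03,-0.95],"angular":[0,0,0],"claw":0.5},
])

```text
t: 16.2
position: [0.4639, -0.0719, 0.2445]
orientation: [179.7, -0.4, 10.4]
ft_force: [0.1, 0.3, 0.3]
gripper_width: 0.498
finger_force: 0.0
```

```bash
python3 - <<'E'
from h import *
s=read_state();print(s['position'],s['ft_force'],s['qd'].round(1))
im=np.hstack([cv2.resize(camera(n)[b:b+125,a:a+130,::-1],None,fx=3,fy=3,interpolation=cv2.INTER_CUBIC) for n,a,b in(('top',210,165),('scene',190,140))])
cv2.imwrite('pics/end.png',im)
E
```

```text
[ 0.4639372  -0.07186046  0.24450721] [0.06755578 0.29516229 0.33399967] [-0.1  3.2  6.7 -0.1 -5.2 -0.1]
```

View pics/end.png

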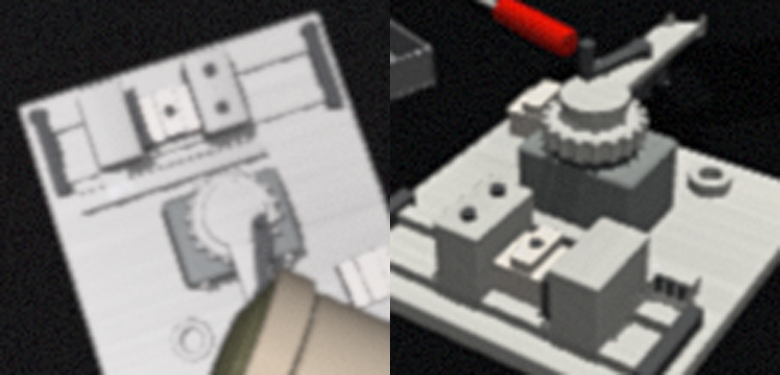

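The piece is clamped between pad and anvil, the post is on the tighten side, the ring and spare piece are where they were, and the hand is clear. Handing in.

```bash
python3 -c "from bench import *;print(finish_job())"
```

```text
the job is handed in; nothing more can be done
None
```

The job is handed in at about 16 s: the lever is on tighten, the test piece is clamped at about 50 N (judged from a 15.2 N pull at the knob), and the hand is clear; the hand-in returned no verdict.

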